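# Close the tilted tumbler barrel

## Task

The castings are loaded: close the tumbler. Set the loose lid on the open mouth of the barrel, leaving the barrel tilted as it is, and press the lid home past its stiff seal until the flange lies flat against the rim all round, firmly but without forcing it once it bottoms, then let go. Leave the tin, the bottle and the bur block where they stand.

Things in the scene. Friction and masses are not known exactly. Their poses are not given: they have to be found in the camera images.
- tumbler_stand: grey steel stand fixed to the bench: foot plate 150 x 150 x 12 mm with two upright cheeks (outer faces 144 mm apart, tops 123 mm high) that carry the barrel between them on a pivot 95 mm above the bench. Origin: centre of the foot plate's underside. x points away from the side to which the barrel leans, y along the pivot, z up. A round black clamp knob stands out to 91 mm on the -y side.
- barrel (a joint): tilt of the barrel about its clamped stiff pivot, rad: 0 is upright, positive leans the open mouth towards the stand's -x side (about to the left, seen from the robot). It starts between 0.38 and 0.70 and is to stay as it is.
- barrel_mouth (a point): centre of the open mouth of the aluminium barrel, in the plane of the rim; z points out of the mouth along the barrel's axis. Barrel: outer diameter 106, bore 94, wall 6, 110 mm long, this point lying 60 mm from the pivot along the axis.
- seal_start (a point): centre of the top of the black sealing ring (inner diameter 77) in the bore before closing, 9 mm under the rim; fixed in the barrel. The lid's plug meets the ring with the flange still 5 mm proud, and must push it 5 mm deeper along the axis against about 7 N of friction. The ring stays where it is pushed; at home the flange bears on the rim itself.
- lid: loose round lid, 0.25 kg nominal, lying on the bench plug down. Origin: centre of the plug's underside, z up through the grip. From below: plug diameter 90, 14 mm deep, its lower edge chamfered 3.5 mm; aluminium flange diameter 106, from z = 14 to 19 mm; black upright bar grip on top, 52 mm long along x, 12 mm thick along y, from z = 19 to 47 mm.
- lid_seat (a point): centre of the underside of the lid's flange, 14 mm above the lid's origin; when the lid is home it coincides with barrel_mouth, z axes parallel. Turning of the lid about the axis does not matter.
- flux_tin: bystander: round tin, 46 mm across, 33 mm high; origin at the centre of its underside
- oil_bottle: bystander: dropper bottle, 30 mm across, 99 mm high; origin at the centre of its underside
- bur_block: bystander: wooden block 46 x 86 mm stuck with steel burs, 54 mm high; origin at the centre of its underside
Things that resemble listed ones, but are neither listed nor needed, are in the scene too. Of the things that look like the tumbler_stand, the larger one is meant.

How it is judged:
At the end, for the whole second after the job is handed in: The lid sits in the barrel's mouth, grip outward and released: the flange's underside is within 2 mm of the rim plane at its centre (not 5 mm proud on the seal) and its centre within 6 mm of the mouth's, the lid is parallel to the rim within 2 degrees, and at rest (z of lid_seat in the frame of barrel_mouth between -0.002 and 0.002 m and distance between lid_seat and barrel_mouth below 0.006 m and angle between the z axis of lid and the z axis of barrel_mouth, either way round below 0.035 rad and angle between lid's own z axis and vertical below 1 rad and linear speed of lid below 0.01 m/s); the robot touches nothing.
It fails at once if the lid was forced: over 80 N between it and the barrel (contact force between lid and tumbler_stand above 80 N).
It fails at once if the barrel's tilt was changed by more than about 6 degrees (distance of barrel_mouth from where it was at the start of the episode above 0.0065 m).
It fails at once if the flux tin was pushed more than 20 mm or tipped over (distance of flux_tin from where it was at the start of the episode above 0.02 m or angle between flux_tin's own z axis and vertical above 0.5 rad).
It fails at once if the oil bottle was pushed more than 20 mm or tipped over (distance of oil_bottle from where it was at the start of the episode above 0.02 m or angle between oil_bottle's own z axis and vertical above 0.5 rad).
It fails at once if the bur block was pushed more than 20 mm or tipped over (distance of bur_block from where it was at the start of the episode above 0.02 m or angle between bur_block's own z axis and vertical above 0.5 rad).
It also fails if it takes over 48 s, if anything falls off the work surface, if the arm or the gripper's body presses on something with over 40 N, if the wrist force passes 120 N, or if a joint passes its speed limit or range.

## Robot

A 6-joint arm with a two-finger parallel gripper is mounted at the origin on a cart in front of the work surface, level with it; the furniture and walls round the work are solid. World frame = base frame: x ahead of the robot, y to its left, z up, the work surface at z = 0. Lengths are in m, angles in rad, forces in N, time in s.
With the tool pointing down it reaches from about 0.35 to 1 m from the base axis. Payload 7.1 kg.
Tool frame: the origin (TCP) lies midway between the tips of the shut fingers; the grasp point (between the pads) lies 19 mm behind it; z points along the fingers, y is the line along which they close (so a half turn about z gives the same grasp; the last joint's range is limited). The gripper opens to 85 mm and grips with 20 to 120 N. Pads are 22 mm wide; open, the fingers measure 114 mm over their backs; the gripper's body (76 mm by 85 mm) begins 54 mm behind the grasp point. The pads swing forward as they close: fully open they stand 13 mm farther back than shut.
Start: joints at [1.172, 0.423, 1.63, -0, 1.089, -0.019], TCP at [0.232, 0.58, 0.231] pointing down, gripper open.
Joint ranges: [-3, 3], [-0.9, 2.11], [0.09, 2.58], [-1.31, 4.45], [0.11, 2.69], [-2.54, 2.54]. Speed limits (rad/s): [2.39, 2.39, 3.01, 3.14, 3.14, 3.14].

## Interface

Orientations are given as a 3x3 rotation matrix whose columns are the frame's x, y, z axes.
In Python, from rig import state, grab_frame, sign_off gives the robot as it stands.
- The arm moves only by the tool apply_moves, never from a script. Its argument "deltas" is a list that holds one entry, the list of rows, each a list of 6 numbers: the shift along the tool's x, y, z in units of 40 mm (1.0 is 40 mm), then the turn, a rotation vector about the tool's x, y, z in units of 5 degrees (1.0 is 5 degrees). In form: [[[dx, dy, dz, ax, ay, az], ...]]. A call has 1 to 20 rows; each row is the pose to reach, as a shift and turn from the pose commanded when the call began, along the tool's axes at that moment; what a row does not reach only later rows make up. A row lasts 1/12 s, in which the tool goes at most 41.7 mm and 7.16 degrees, less where a joint would pass 70% of its speed; a pose out of reach is approached as far as the arm can. A call with a gripper value outside its range is refused whole. "fingers" is the opening, from 0 (shut) to 1 (fully open), set as the call begins (left out, the last holds). The fingers move at their own pace and stop on an object; the grip force is fixed at half the most. Time passes only in rows, so rows that repeat a pose let the fingers close. It gives the time, the measured TCP pose, the force, the opening and the grip force at its end, in the units of the state.
- state(): the state, without advancing time (a new reading comes with each control period).
- grab_frame(name): name is "scene" or "top" or "wrist"; returns a dict with "pixels" (480x640x3 uint8, blue, green, red), "depth" (480x640 float32, m along the optical axis (not along the pixel's ray), 0 where there is no reading), "fx", "fy", "cx", "cy" (pixels), "position" and "rotation" of the camera in the world; the wrist camera has in their place "hand_eye" (4x4, takes a point from camera to tool coordinates, whose origin is the TCP and whose axes are the flange's). Camera axes: x right, y up, looking along -z (the intrinsics and any distortion apply to the point x, -y, -z); pixel columns grow to the right and rows downward; lengths in m; the calibration is good to about 2 mm. A picture is of the moment at which its call begins: read the wrist's pose just before it.
- sign_off(): hands the job in; it is judged then, once.
The state is a dict: "t": time; "joint_pos": joint angles; "qvel": joint speeds; "effort": joint torques, N m; "tool_pos": TCP position; "ee_rot": TCP orientation; "ft_force": force on the tool from outside, world axes, zero at the start; "ft_torque": the same for the moment, N m; "grip_width": finger opening in m; "finger_force": force on a finger pad.
Only numpy, scipy, OpenCV 4.12 (cv2) and the standard library are available. Lean on these libraries where they do the work, as an engineer would, in place of code of your own. Each camera call takes 0.05 s, during which the arm holds its last target. There are 200 camera calls.

## Working session

There is one attempt and no reset: what is moved stays moved. The work goes in short steps, Python scripts to look and compute and a tool call to move; the robot and the scene stay as the last step left them, time stands still between calls to the robot, and variables do not carry over. Pictures are saved under pics/ and viewed, at most 10 in all, crops included, and the job is handed in when it is done.

Besides the shell and the picture viewer there is one more tool, called after "Emit:" as name(argument=value, ...) on one line, values as JSON. apply_moves: Moves the arm, as the interface text tells. Its arguments: {"type":"object","properties":{"deltas":{"type":"array"},"fingers":{"type":"number"}},"required":["deltas"]}

```bash
mkdir -p pics
python3 - <<'E'
from rig import *
import numpy as np,cv2,pickle
s=state();print({k:np.round(v,3).tolist() for k,v in s.items()})
d={}
for n in("scene","top"):
    f=grab_frame(n);d[n]=f;cv2.imwrite(f"pics/{n}0.png",f["pixels"]);print(n,f["fx"],f["fy"],f["cx"],f["cy"],f["position"],f["rotation"],[k for k in f])
pickle.dump(d,open("d.pkl","wb"))
E
```

```text
{'t': 0.0, 'joint_pos': [1.172, 0.424, 1.631, 0.0, 1.089, -0.019], 'qvel': [-0.001, -0.002, 0.001, 0.001, 0.001, 0.0], 'effort': [0.002, -55.739, -28.174, 0.0, 0.007, -0.0], 'tool_pos': [0.231, 0.58, 0.231], 'ee_rot': [[-0.929, 0.371, -0.001], [0.371, 0.929, -0.001], [0.0, -0.002, -1.0]], 'ft_force': [0.105, -0.38, 0.533], 'ft_torque': [-0.047, -0.002, 0.031], 'finger_force': 0.0, 'grip_width': 0.085}
scene 573.2018003516562 573.2018003516562 315.06561804198464 250.45181039394225 [-0.18541101 -1.18318936  0.75236246] [[ 0.82207689  0.25594934 -0.50860547]
 [-0.5692663   0.38704664 -0.72534873]
 [ 0.01120151  0.88582438  0.46388543]] ['pixels', 'depth', 'fx', 'fy', 'cx', 'cy', 'position', 'rotation']
top 535.1917979763651 535.1917979763651 323.54861240869474 234.51502776240991 [ 0.27123405 -0.13879695  1.44527595] [[ 7.16160593e-04  9.81064916e-01 -1.93677872e-01]
 [-9.99951212e-01  2.61066872e-03  9.52669409e-03]
 [ 9.85193410e-03  1.93661600e-01  9.81018921e-01]] ['pixels', 'depth', 'fx', 'fy', 'cx', 'cy', 'position', 'rotation']
```

View pics/scene0.png

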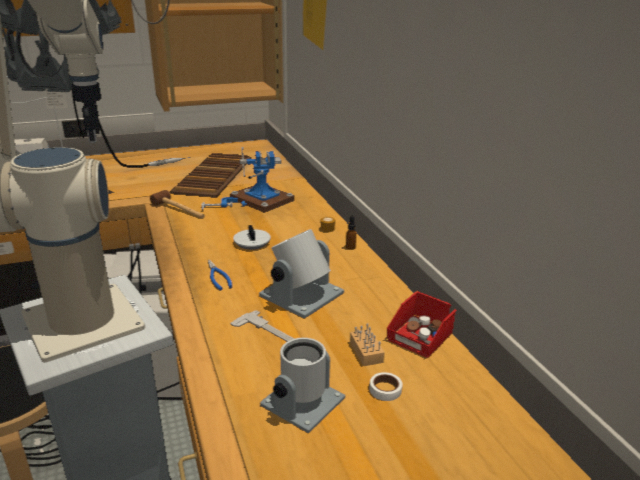

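View pics/top0.png

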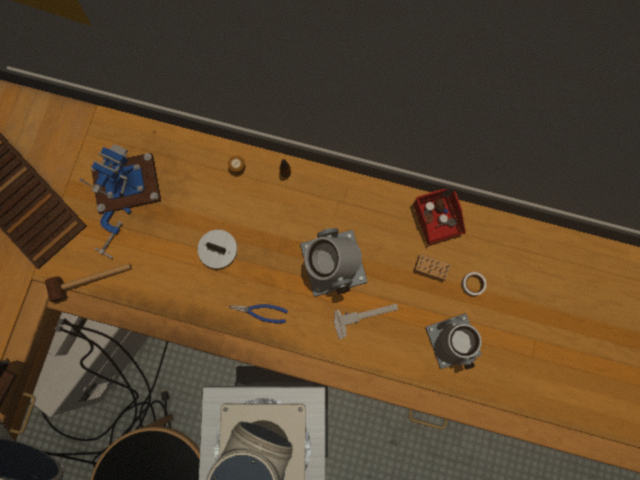

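```bash
cat > h.py <<'E'
import numpy as np,cv2
from rig import *
def cloud(f,pose=None):
    v,u=np.mgrid[0:480,0:640];z=f["depth"]
    p=np.stack([(u-f["cx"])/f["fx"]*z,-(v-f["cy"])/f["fy"]*z,-z],-1)
    if "hand_eye" in f:
        H=np.array(f["hand_eye"]);p=p@H[:3,:3].T+H[:3,3];R,t=pose
    else:R,t=np.array(f["rotation"]),np.array(f["position"])
    return p@np.array(R).T+np.array(t)
def wrist():
    s=state();f=grab_frame("wrist");return f,cloud(f,(s["ee_rot"],s["tool_pos"])),s
E
python3 - <<'E'
from h import *
import pickle
d=pickle.load(open("d.pkl","rb"))
f=d["top"];P=cloud(f)
a=cv2.resize(f["pixels"][200:380,180:500],(800,450),interpolation=3);cv2.imwrite("pics/crop1.png",a)
for n,(u,v) in dict(lidgrip=(215,248),lidfl=(217,262),lidfl2=(205,240),mouth_in=(325,260),rimL=(306,258),small=(462,343),tin=(236,166),bottle=(285,170),bur=(432,268),foot1=(304,240),foot2=(316,293),foot3=(365,286),foot4=(352,232),knob=(340,290)).items(): print(n,np.round(P[v,u],3))
# lid flange
x,y,z=P[...,0],P[...,1],P[...,2]
c=P[249,217]
m=(np.hypot(x-c[0],y-c[1])<.08)&(z>.012)
ys,xs=np.nonzero(m);print(len(xs),np.percentile(z[m],[5,50,95]))
fl=m&(z<.027);g=m&(z>.035)
k=cv2.minEnclosingCircle(P[fl][:,:2].astype(np.float32));print(k)
if g.sum()>3: print(g.sum(),cv2.minAreaRect(P[g][:,:2].astype(np.float32)))
E
```

```text
lidgrip [0.511 0.135 0.043]
lidfl [0.476 0.133 0.022]
lidfl2 [0.537 0.168 0.018]
mouth_in [ 0.472 -0.156  0.09 ]
rimL [ 0.473 -0.108  0.117]
small [ 0.265 -0.5    0.079]
tin [0.743 0.089 0.03 ]
bottle [ 0.723 -0.048  0.056]
bur [ 0.461 -0.443  0.026]
foot1 [ 0.542 -0.099 -0.003]
foot2 [ 0.395 -0.133  0.013]
foot3 [ 0.415 -0.265  0.003]
foot4 [ 0.561 -0.23   0.013]
knob [ 0.394 -0.193  0.111]
1186 [0.01498965 0.02029232 0.04601244]
((0.5144399404525757, 0.13500195741653442), 0.05376208573579788)
99 ((0.5139768719673157, 0.13552828133106232), (0.052819814532995224, 0.012690923176705837), 71.03946685791016)
```

View pics/crop1.png

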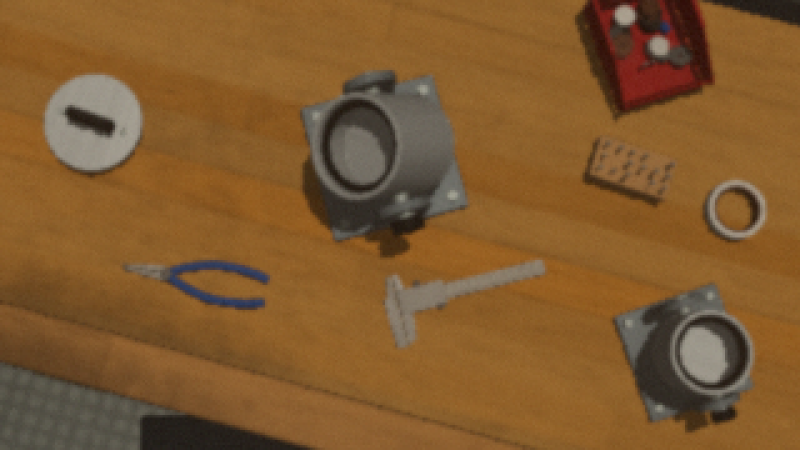

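Candidates for the stand are the tilted one at top px (334,262) and the upright one at (457,342). The tilted one is larger and leans left, so it fits the description and the crop confirms it. The lid is the disc with the black bar at (217,249). The ring at (475,284) is a decoy.

Run:
```python
from h import *
import pickle
f,P,s=wrist();print(f["hand_eye"],f["fx"],f["cx"],f["cy"])
R=np.array(s["ee_rot"]);t=np.array(s["tool_pos"])
print("cam pos",R@np.array(f["hand_eye"])[:3,3]+t, "look",-R@np.array(f["hand_eye"])[:3,2])
for g in([.48,.0,.40],[.514,.135,.23]): print(np.round(R.T@(np.array(g)-t)/.04,2))
print(np.degrees(np.arctan2(R[1,0],R[0,0])))
```

```text
[[-2.02726769e-04  9.51849246e-01  3.06566423e-01  7.85256424e-02]
 [ 9.99999955e-01  2.60540604e-04 -1.47663324e-04 -3.87807011e-04]
 [-2.20426225e-04  3.06566379e-01 -9.51849256e-01 -1.43411598e-01]
 [ 0.00000000e+00  0.00000000e+00  0.00000000e+00  1.00000000e+00]] 342.32181890712997 321.39198607157533 244.5588587108285
cam pos [0.15849483 0.60894339 0.37402451] look [ 0.28425722 -0.11476152 -0.95185484]
[-11.15 -11.17  -4.22]
[-10.68  -7.71   0.03]
158.23902840975956
```

Emit:
apply_moves(deltas=[[[-2.6,-1.7,-0.1,0,0,4.4],[-5.3,-3.4,-0.2,0,0,8.8],[-5.3,-3.4,-0.2,0,0,8.8],[-5.3,-3.4,-0.2,0,0,8.8],[-5.3,-3.4,-0.2,0,0,8.8],[-5.3,-3.4,-0.2,0,0,8.8],[-8,-5.1,-0.3,0,0,13.1],[-8,-5.1,-0.3,0,0,13.1],[-8,-5.1,-0.3,0,0,13.1],[-10.6,-6.8,-0.5,0,0,17.4],[-10.6,-6.8,-0.5,0,0,17.4],[-10.6,-6.8,-0.5,0,0,17.4],[-10.6,-6.8,-0.5,0,0,17.4],[-10.6,-6.8,-0.5,0,0,17.4],[-10.6,-6.8,-0.5,0,0,17.4],[-10.6,-6.8,-0.5,0,0,17.4],[-10.6,-6.8,-0.5,0,0,17.4],[-10.6,-6.8,-0.5,0,0,17.4],[-10.6,-6.8,-0.5,0,0,17.4]]], fingers=1)

```text
t: 1.73
tool_pos: [0.5241, 0.1717, 0.2513]
ee_rot: [[0.32, 0.948, -0.0], [0.948, -0.32, 0.0], [-0.0, -0.0, -1.0]]
ft_force: [0.7, -0.3, -0.2]
grip_width: 0.0851
finger_force: 0.0
```

```bash
cat >> h.py <<'E'
def lidfit(P,c=(.514,.135),r=.075):
    m=(np.hypot(P[...,0]-c[0],P[...,1]-c[1])<r)
    z=P[...,2];fl=m&(z>.012)&(z<.026);g=m&(z>.036)&(z<.055)
    cn,_=cv2.findContours(fl.astype(np.uint8),0,1);k=max(cn,key=cv2.contourArea)[:,0]
    q=P[k[:,1],k[:,0],:2];A=np.c_[2*q,np.ones(len(q))]
    for _ in range(4):
        s=np.linalg.lstsq(A,(q**2).sum(1),rcond=None)[0];rad=np.sqrt(s[2]+s[:2]@s[:2])
        e=np.abs(np.hypot(*(q-s[:2]).T)-rad);k2=e<.003;q=q[k2];A=A[k2]
    print("flange",s[:2],rad,"z",np.median(z[fl]))
    print("grip",g.sum(),cv2.minAreaRect(P[g][:,:2].astype(np.float32)),"ztop",np.percentile(z[g],[50,80]))
E
python3 - <<'E'
from h import *
f,P,s=wrist();print(s["t"],np.round(s["tool_pos"],3),np.round(s["ee_rot"],3).tolist(),np.round(s["joint_pos"],2))
cv2.imwrite("pics/w1.png",f["pixels"]);lidfit(P)
m=(np.hypot(P[...,0]-.514,P[...,1]-.135)>.07)&(np.hypot(P[...,0]-.514,P[...,1]-.135)<.12)&(abs(P[...,2])<.02);print("bench z",np.median(P[m][:,2]))
E
```

```text
1.7333 [0.524 0.172 0.251] [[0.32, 0.948, -0.0], [0.948, -0.32, 0.0], [-0.0, -0.0, -1.0]] [0.29 0.29 1.78 0.   1.07 0.62]
flange [0.51179771 0.13301975] 0.05223358144739974 z 0.01976401881678269
grip 511 ((0.5117732882499695, 0.13353678584098816), (0.05092126503586769, 0.010970622301101685), 71.53244018554688) ztop [0.04740557 0.0480945 ]
bench z 0.0007530312849693688
```

View pics/w1.png

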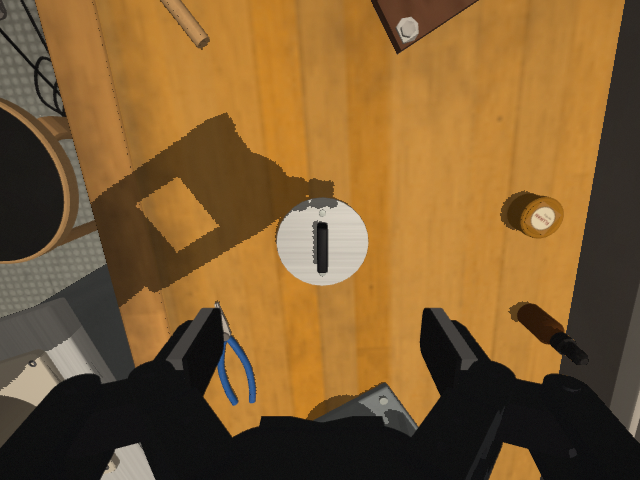

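The wrist view shows the lid at (322,241) with its grip upright and aligned to the tool. Next I look into the mouth.

Emit:
apply_moves(deltas=[[[-1,0.1,-0.3,0,0,0],[-2,0.2,-0.6,0,0,0],[-3,0.3,-0.9,0,0,0],[-4,0.4,-1.2,0,0,0],[-5,0.4,-1.5,0,0,0],[-6,0.5,-1.8,0,0,0],[-7,0.6,-2,0,0,0],[-7.7,0.6,-2,0,0,0],[-7.7,0.6,-2,0,0,0],[-7.7,0.6,-2,0,0,0],[-7.7,0.6,-2,0,0,0],[-7.7,0.6,-2,0,0,0],[-7.7,0.6,-2,0,0,0]]])

```text
t: 2.87
tool_pos: [0.4485, -0.1275, 0.3311]
ee_rot: [[0.32, 0.948, -0.0], [0.948, -0.32, 0.0], [0.0, -0.001, -1.0]]
ft_force: [0.3, 0.1, -0.0]
grip_width: 0.0858
finger_force: 0.0
```

Run:
```python
from h import *
import pickle
f,P,s=wrist();print(s["t"],np.round(s["tool_pos"],3))
pickle.dump((f,s),open("w2.pkl","wb"))
cv2.imwrite("pics/w2.png",f["pixels"])
for v in range(100,400,12): print(v,[tuple(np.round(P[v,u],3)) for u in (321,)])
```

```text
2.8667 [ 0.449 -0.128  0.331]
100 [(np.float64(0.486), np.float64(-0.014), np.float64(0.001))]
112 [(np.float64(0.482), np.float64(-0.027), np.float64(-0.0))]
124 [(np.float64(0.477), np.float64(-0.041), np.float64(0.002))]
136 [(np.float64(0.472), np.float64(-0.055), np.float64(0.002))]
148 [(np.float64(0.467), np.float64(-0.07), np.float64(0.0))]
160 [(np.float64(0.462), np.float64(-0.084), np.float64(0.0))]
172 [(np.float64(0.457), np.float64(-0.099), np.float64(0.001))]
184 [(np.float64(0.453), np.float64(-0.113), np.float64(0.012))]
196 [(np.float64(0.453), np.float64(-0.111), np.float64(0.118))]
208 [(np.float64(0.449), np.float64(-0.124), np.float64(0.115))]
220 [(np.float64(0.443), np.float64(-0.142), np.float64(0.091))]
232 [(np.float64(0.438), np.float64(-0.158), np.float64(0.081))]
244 [(np.float64(0.434), np.float64(-0.17), np.float64(0.09))]
256 [(np.float64(0.429), np.float64(-0.182), np.float64(0.095))]
268 [(np.float64(0.431), np.float64(-0.177), np.float64(0.146))]
280 [(np.float64(0.42), np.float64(-0.211), np.float64(0.096))]
292 [(np.float64(0.418), np.float64(-0.217), np.float64(0.116))]
304 [(np.float64(0.393), np.float64(-0.289), np.float64(-0.0))]
316 [(np.float64(0.387), np.float64(-0.309), np.float64(0.0))]
328 [(np.float64(0.38), np.float64(-0.328), np.float64(0.001))]
340 [(np.float64(0.372), np.float64(-0.35), np.float64(-0.001))]
352 [(np.float64(0.366), np.float64(-0.371), np.float64(0.001))]
364 [(np.float64(0.358), np.float64(-0.392), np.float64(0.001))]
376 [(np.float64(0.351), np.float64(-0.415), np.float64(0.0))]
388 [(np.float64(0.343), np.float64(-0.437), np.float64(0.001))]
```

View pics/w2.png

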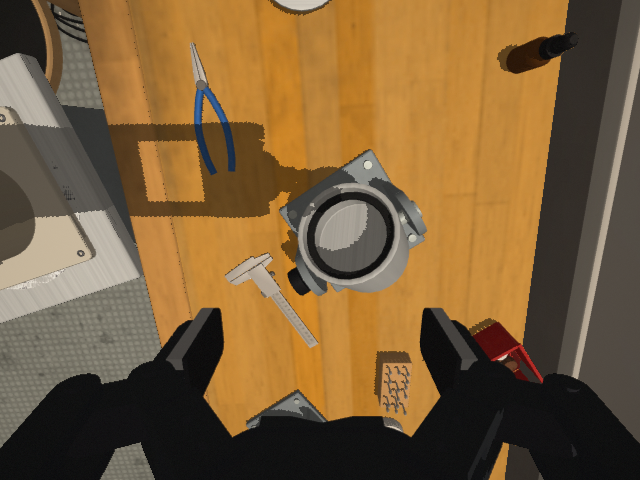

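The wrist view shows the mouth at (348,235), with the light rim annulus and the black ring inside it clear of the fingers. Next I fit the rim plane and circle.

```bash
cat > rim.py <<'E'
from h import *
import pickle
from scipy.optimize import least_squares
f,s=pickle.load(open("w2.pkl","rb"));P=cloud(f,(s["ee_rot"],s["tool_pos"]))
v,u=np.mgrid[0:480,0:640]
near=(np.hypot(u-348,v-235)<85)&(P[...,2]>.07)
q=P[near]
rng=np.random.default_rng(0);best=(0,)
for _ in range(4000):
    a=q[rng.choice(len(q),3,False)];n=np.cross(a[1]-a[0],a[2]-a[0]);L=np.linalg.norm(n)
    if L<1e-4: continue
    n/=L;n*=np.sign(n[2]);th=np.arccos(n[2])
    if not .33<th<.75: continue
    d=(q-a[0])@n
    if (d>.004).sum()>.01*len(q): continue
    k=(abs(d)<.0015).sum()
    if k>best[0]:best=(k,n,a[0])
k,n,p0=best
for _ in range(5):
    i=abs((q-p0)@n)<.002;r=q[i];p0=r.mean(0);n=np.linalg.svd(r-p0,full_matrices=False)[2][2];n*=np.sign(n[2])
print("plane pts",i.sum(),"std",((r-p0)@n).std(),"n",n,"tilt",np.arccos(n[2]),"az",np.degrees(np.arctan2(n[1],n[0])))
# circles: rays of the rim's outer / inner contour cast on the plane
e1=np.cross(n,[1,0,0]);e1/=np.linalg.norm(e1);e2=np.cross(n,e1)
m=(near&(abs((P-p0)@n)<.0025)).astype(np.uint8)
r2=P[m>0]-p0;x=np.c_[r2@e1,r2@e2]
# annulus fit: centre minimising radial spread w.r.t. mean radius 50
fun=lambda c:np.maximum(np.hypot(*(x-c).T)-.053,0)+np.maximum(.047-np.hypot(*(x-c).T),0)
c=np.zeros(2)
for _ in range(6):
    x_=x[(abs(np.hypot(*(x-c).T)-.05)<.008)] if _ else x
    g=lambda c:np.clip(abs(np.hypot(*(x_-c).T)-.05)-.003,0,None)
    c=least_squares(g,c,loss="soft_l1",f_scale=.001,diff_step=1e-3,x_scale=.01).x
M=p0+c[0]*e1+c[1]*e2;rr=np.hypot(*(x-c).T)
print("mouth",M,"r pct",np.percentile(rr,[1,5,50,95,99]))
# cylinder check
d=q-M;ax=d@n;rad=np.linalg.norm(d-ax[:,None]*n,axis=1);o=(ax<-.01)&(rad>.05);print("outer wall r",np.percentile(rad[o],[5,50,95]),o.sum())
o=(ax<-.006)&(ax>-.02)&(rad<.046)&(rad>.039);print("ring depth",np.percentile(ax[o],[10,50,90]),o.sum())
# colour: black ring circle
E
python3 rim.py
python3 - <<'E'
# foot plate / knob orientation + pivot height check
from h import *
import pickle
d=pickle.load(open("d.pkl","rb"));P=cloud(d["top"]);m=(abs(P[...,2]-.012)<.006)&(abs(P[...,0]-.48)<.13)&(abs(P[...,1]+.18)<.13)
f,s=pickle.load(open("w2.pkl","rb"));Q=cloud(f,(s["ee_rot"],s["tool_pos"]))
m=(abs(Q[...,2]-.012)<.004)&(abs(Q[...,0]-.48)<.13)&(abs(Q[...,1]+.18)<.13)
m=cv2.morphologyEx(m.astype(np.uint8),cv2.MORPH_OPEN,np.ones((3,3)))>0
print(m.sum(),cv2.minAreaRect(Q[m][:,:2].astype(np.float32)))
E
```

```text
plane pts 1794 std 0.0007996519800668237 n [-0.14590029  0.54765599  0.82388472] tilt 0.6025647826575857 az 104.91761428322926
mouth [ 0.46747572 -0.14939389  0.14518474] r pct [0.04662013 0.0469236  0.04954818 0.05230167 0.05267276]
outer wall r [0.05220872 0.06385184 0.08484968] 2755
ring depth [-0.00982312 -0.00881022 -0.00787115] 1634
2350 ((0.4758673310279846, -0.18123412132263184), (0.1496758759021759, 0.14940765500068665), 14.801639556884766)
```

Emit:
apply_moves(deltas=[[[1,-0.1,0.5,0,0,0],[2,-0.2,1,0,0,0],[3,-0.3,1.7,0,0,0],[4,-0.4,2.5,0,0,0],[5,-0.5,3.5,0,0,0],[6,-0.5,4.3,0,0,0],[6.69,-0.58,5,0,0,0],[6.69,-0.58,5.5,0,0,0],[6.69,-0.58,5.5,0,0,0],[6.69,-0.58,5.5,0,0,0],[6.69,-0.58,5.5,0,0,0]]], fingers=0.6)

```text
t: 3.83
tool_pos: [0.5115, 0.1331, 0.1104]
ee_rot: [[0.319, 0.948, -0.003], [0.948, -0.319, -0.001], [-0.002, -0.002, -1.0]]
ft_force: [0.2, -1.0, -0.2]
grip_width: 0.0514
finger_force: 0.0
```

Run:
```python
from h import *
f,P,s=wrist();lidfit(P)
R=np.array(s["ee_rot"]);print(s["tool_pos"],R.T@(np.array([.512,.1333,.024])-s["tool_pos"])/.04)
```

```text
flange [0.51176867 0.1328834 ] 0.05231946465751313 z 0.01979620759809185
grip 1442 ((0.5117372870445251, 0.1331016719341278), (0.051660582423210144, 0.0119368527084589), 71.74932098388672) ztop [0.04738705 0.0480619 ]
[0.51152391 0.13308811 0.11039717] [0.01211699 0.01447029 2.15988605]
```

Emit:
apply_moves(deltas=[[[0,0,0.6,0,0,0],[0,0,1.2,0,0,0],[0,0,1.7,0,0,0],[0,0,2,0,0,0],[0,0,2.15,0,0,0],[0,0,2.15,0,0,0],[0,0,2.15,0,0,0],[0,0,2.15,0,0,0]]])

```text
t: 4.55
tool_pos: [0.5134, 0.1322, 0.0266]
ee_rot: [[0.322, 0.947, 0.002], [0.947, -0.322, 0.0], [0.001, 0.002, -1.0]]
ft_force: [-0.1, -0.2, 1.2]
grip_width: 0.0513
finger_force: 0.0
```

Emit:
apply_moves(deltas=[[[0,0,0,0,0,0],[0,0,0,0,0,0],[0,0,0,0,0,0],[0,0,0,0,0,0],[0,0,0,0,0,0],[0,0,0,0,0,0],[0,0,0,0,0,0],[0,0,0,0,0,0],[0,0,0,0,0,0],[0,0,0,0,0,0],[0,0,0,0,0,0],[0,0,0,0,0,0]]], fingers=0)

```text
t: 5.55
tool_pos: [0.5127, 0.1323, 0.026]
ee_rot: [[0.322, 0.947, 0.001], [0.947, -0.322, 0.0], [0.0, 0.001, -1.0]]
ft_force: [-1.3, 0.7, 6.6]
grip_width: 0.0109
finger_force: 59.9
```

Emit:
apply_moves(deltas=[[[0,0,-0.3,0,0,0],[0,0,-0.9,0,0,0],[0,0,-1.6,0,0,0],[0,0,-2.4,0,0,0],[0,0,-3.2,0,0,0],[0,0,-4,0,0,0],[0,0,-4.7,0,0,0],[0,0,-5,0,0,0],[0,0,-5,0,0,0],[0,0,-5,0,0,0],[0,0,-5,0,0,0]]])

```text
t: 6.47
tool_pos: [0.5113, 0.1319, 0.2243]
ee_rot: [[0.322, 0.947, -0.002], [0.947, -0.322, -0.0], [-0.001, -0.002, -1.0]]
ft_force: [-0.1, 0.7, -2.0]
grip_width: 0.0107
finger_force: 58.9
```

```bash
cat >> h.py <<'E'
from scipy.spatial.transform import Rotation as Ro
N=np.array([-.1459,.5477,.8239]);N/=np.linalg.norm(N);M=np.array([.4673,-.149,.145])
def plan(h,seat,off=(0,0)):
    """shift/turn in move units to put lid seat (tool coords off,seat) h above mouth along N"""
    s=state();R=np.array(s["ee_rot"]);t=np.array(s["tool_pos"])
    z=R[:,2];ax=np.cross(z,-N);a=np.arctan2(np.linalg.norm(ax),z@-N)
    W=Ro.from_rotvec(ax/np.linalg.norm(ax)*a) if a>1e-6 else Ro.identity()
    Rt=W.as_matrix()@R
    T=M+h*N-Rt@np.array([off[0],off[1],seat])
    print("t",s["t"],"shift",np.round(R.T@(T-t)/.04,3),"turn",np.round(np.degrees((Ro.from_matrix(R.T@Rt)).as_rotvec())/5,3),"F",np.round(s["ft_force"],1),"F.N",np.dot(s["ft_force"],N),"q",np.round(s["joint_pos"],2))
    d=t+R@np.array([off[0],off[1],seat])-M;print("seat now: height",d@N*1e3,"lateral tool x,y",(R.T@(d-(d@N)*N))[:2]*1e3,"w",s["grip_width"])
E
python3 - <<'E'
from h import *
f,P,s=wrist();R=np.array(s["ee_rot"]);t=np.array(s["tool_pos"])
L=(P-t)@R  # tool coords
m=(np.hypot(L[...,0],L[...,1])<.056)&(L[...,2]>.0)&(L[...,2]<.03)&(L[...,0]>.015)
q=L[m];print(m.sum(),np.percentile(q[:,2],[5,50,95]));A=np.c_[q[:,:2],np.ones(len(q))]
print("flange top plane in tool",np.linalg.lstsq(A,q[:,2],rcond=None)[0])
print("x max",np.percentile(q[:,0],99.5),"y range",np.percentile(q[:,1],[.5,99.5]))
plan(.05,.012)
E
```

```text
12406 [0.00512384 0.0062622  0.00735062]
flange top plane in tool [0.00565269 0.00058596 0.00606174]
x max 0.0522048076898878 y range [-0.04704787  0.04715126]
t 6.5167 shift [-6.27   0.734  0.703] turn [-3.854 -5.731 -0.   ] F [ 0.9 -0.3 -2.1] F.N -2.0314874014154065 q [0.23 0.29 1.85 0.   1.   0.56]
seat now: height 202.53951127387066 lateral tool x,y [184.67976909  15.09751263] w 0.010657289973710543
```

Emit:
apply_moves(deltas=[[[-0.3,0,0,-0.2,-0.3,0],[-0.9,0.1,0,-0.6,-0.8,0],[-1.5,0.2,0,-1,-1.4,0],[-2.1,0.2,0,-1.3,-1.9,0],[-2.7,0.3,0.1,-1.7,-2.5,0],[-3.3,0.4,0.1,-2.1,-3.1,0],[-3.9,0.5,0.2,-2.5,-3.7,0],[-4.5,0.5,0.3,-2.9,-4.3,0],[-5.1,0.6,0.4,-3.3,-4.9,0],[-5.6,0.7,0.5,-3.6,-5.3,0],[-6,0.7,0.6,-3.8,-5.6,0],[-6.27,0.73,0.7,-3.85,-5.73,0],[-6.27,0.73,0.7,-3.85,-5.73,0],[-6.27,0.73,0.7,-3.85,-5.73,0],[-6.27,0.73,0.7,-3.85,-5.73,0],[-6.27,0.73,0.7,-3.85,-5.73,0],[-6.27,0.73,0.7,-3.85,-5.73,0]]])

```text
t: 7.93
tool_pos: [0.4599, -0.1142, 0.1975]
ee_rot: [[0.36, 0.921, 0.149], [0.806, -0.226, -0.547], [-0.47, 0.317, -0.824]]
ft_force: [-0.6, 0.3, -2.1]
grip_width: 0.0108
finger_force: 58.8
```

Run:
```python
from h import *
plan(.018,.011)
f,P,s=wrist();cv2.imwrite("pics/w3.png",f["pixels"]);g=grab_frame("scene")
cv2.imwrite("pics/s3.png",cv2.resize(g["pixels"][190:340,200:400],(800,600),interpolation=3))
```

```text
t 7.9333 shift [-0.016 -0.047  0.86 ] turn [ 0.027 -0.024 -0.   ] F [-0.6  0.3 -2.1] F.N -1.4494522343082867 q [ 0.09  0.27  2.14 -0.86  0.83  1.04]
seat now: height 52.38682262960021 lateral tool x,y [0.5730969  1.81707226] w 0.010781371815417882
```

View pics/s3.png

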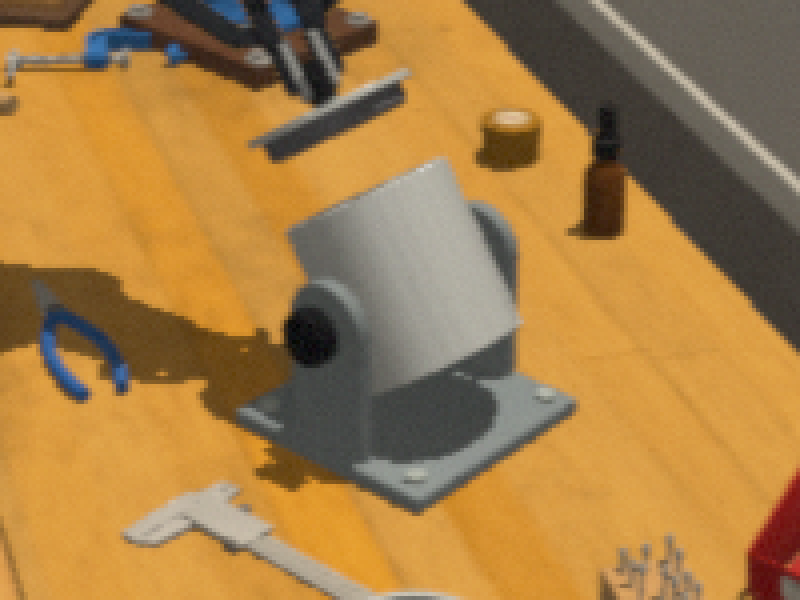

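View pics/w3.png

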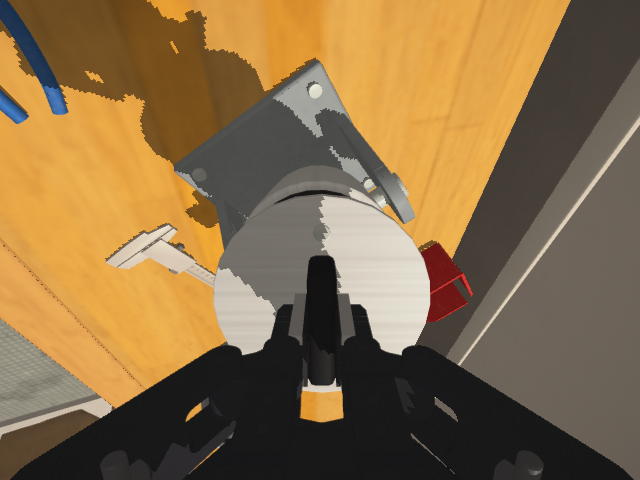

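Both views show the lid parallel to the rim: its edge at (330,110) in the scene crop, and the mouth's edge peeking out at (320,195) in the wrist view. Next I correct the lateral offset and approach.

Emit:
apply_moves(deltas=[[[0,-0.04,0.2,0,0,0],[0,-0.04,0.5,0,0,0],[0,-0.04,0.75,0,0,0],[0,-0.04,0.86,0,0,0],[0,-0.04,0.86,0,0,0],[0,-0.04,0.86,0,0,0],[0,-0.04,0.86,0,0,0],[0,-0.04,0.86,0,0,0]]])

```text
t: 8.7
tool_pos: [0.4632, -0.1331, 0.1687]
ee_rot: [[0.36, 0.921, 0.148], [0.806, -0.227, -0.547], [-0.47, 0.316, -0.824]]
ft_force: [0.8, -0.7, -2.9]
grip_width: 0.011
finger_force: 58.8
```

Run:
```python
from h import *
plan(.009,.011)
```

```text
t 8.7 shift [-0.004 -0.001  0.22 ] turn [ 0.024 -0.017  0.   ] F [ 0.8 -0.7 -2.9] F.N -2.8844822606014584 q [ 0.05  0.33  2.15 -0.93  0.76  1.1 ]
seat now: height 17.809903919447216 lateral tool x,y [0.14337357 0.05068343] w 0.01096154631494307
```

Emit:
apply_moves(deltas=[[[0,0,0.05,0,0,0],[0,0,0.1,0,0,0],[0,0,0.15,0,0,0],[0,0,0.2,0,0,0],[0,0,0.22,0,0,0],[0,0,0.22,0,0,0],[0,0,0.22,0,0,0]]])

```text
t: 9.28
tool_pos: [0.4642, -0.138, 0.1611]
ee_rot: [[0.36, 0.921, 0.148], [0.806, -0.227, -0.547], [-0.47, 0.316, -0.824]]
ft_force: [0.0, 0.7, -2.5]
grip_width: 0.0106
finger_force: 58.8
```

Run:
```python
from h import *
plan(.004,.011)
```

```text
t 9.2833 shift [-0.003  0.006  0.119] turn [ 0.017 -0.014 -0.   ] F [ 0.   0.7 -2.5] F.N -1.7384252646143636 q [ 0.04  0.34  2.15 -0.95  0.75  1.11]
seat now: height 8.744686478195195 lateral tool x,y [ 0.12151162 -0.2296107 ] w 0.010575941436336745
```

No contact yet, so the plug has entered cleanly. Next I go to the seal.

Emit:
apply_moves(deltas=[[[0,0,0.04,0,0,0],[0,0,0.08,0,0,0],[0,0,0.12,0,0,0],[0,0,0.12,0,0,0],[0,0,0.12,0,0,0]]])

```text
t: 9.7
tool_pos: [0.4652, -0.1407, 0.1573]
ee_rot: [[0.36, 0.921, 0.148], [0.806, -0.227, -0.547], [-0.47, 0.316, -0.824]]
ft_force: [0.9, -0.3, -1.7]
grip_width: 0.0103
finger_force: 59.0
```

Run:
```python
from h import *
plan(.001,.011)
```

```text
t 9.7 shift [-0.004  0.     0.075] turn [ 0.022 -0.016  0.   ] F [ 0.9 -0.3 -1.7] F.N -1.7306343490282616 q [ 0.03  0.35  2.15 -0.96  0.74  1.12]
seat now: height 3.991464598576953 lateral tool x,y [0.17821113 0.00096537] w 0.010345478921259064
```

Emit:
apply_moves(deltas=[[[0,0,0.02,0,0,0],[0,0,0.04,0,0,0],[0,0,0.05,0,0,0],[0,0,0.05,0,0,0]]])

```text
t: 10.03
tool_pos: [0.4654, -0.1417, 0.1557]
ee_rot: [[0.36, 0.921, 0.148], [0.806, -0.227, -0.547], [-0.47, 0.316, -0.824]]
ft_force: [-0.8, 3.1, 2.2]
grip_width: 0.0108
finger_force: 59.8
```

Emit:
apply_moves(deltas=[[[0,0,0.02,0,0,0],[0,0,0.04,0,0,0],[0,0,0.05,0,0,0],[0,0,0.05,0,0,0]]])

```text
t: 10.37
tool_pos: [0.4657, -0.1425, 0.1545]
ee_rot: [[0.36, 0.921, 0.149], [0.806, -0.227, -0.547], [-0.47, 0.317, -0.824]]
ft_force: [-4.6, 11.3, 13.2]
grip_width: 0.0108
finger_force: 61.7
```

Run:
```python
from h import *
plan(0,.011)
```

```text
t 10.3667 shift [-0.005 -0.001  0.017] turn [ 0.028 -0.017 -0.   ] F [-4.6 11.3 13.2] F.N 17.75946764941834 q [ 0.02  0.36  2.15 -0.97  0.73  1.13]
seat now: height 0.6760921277062085 lateral tool x,y [0.198396   0.05196562] w 0.010798115084290074
```

```bash
cat >> h.py <<'E'
def proud():
    f,P,s=wrist();R=np.array(s["ee_rot"]);t=np.array(s["tool_pos"])
    L=(P-t)@R
    m=(np.hypot(L[...,0],L[...,1])<.05)&(L[...,2]>-.004)&(L[...,2]<.03)&(L[...,0]>.015)
    q=L[m];A=np.c_[q[:,:2],np.ones(len(q))];k=np.linalg.lstsq(A,q[:,2],rcond=None)[0]
    w=P[m]-M;print("flange in tool",np.round(k,4),"proud above rim plane mm",np.median(w@N)*1e3-5,"F.N",np.dot(s["ft_force"],N))
    g=grab_frame("scene");return f,g
E
python3 - <<'E'
from h import *
f,g=proud()
cv2.imwrite("pics/s4.png",cv2.resize(g["pixels"][215:290,255:355],(800,600),interpolation=3))
E
```

```text
flange in tool [0.003  0.0024 0.0063] proud above rim plane mm 0.24896187245548784 F.N 17.75946764941834
```

View pics/s4.png

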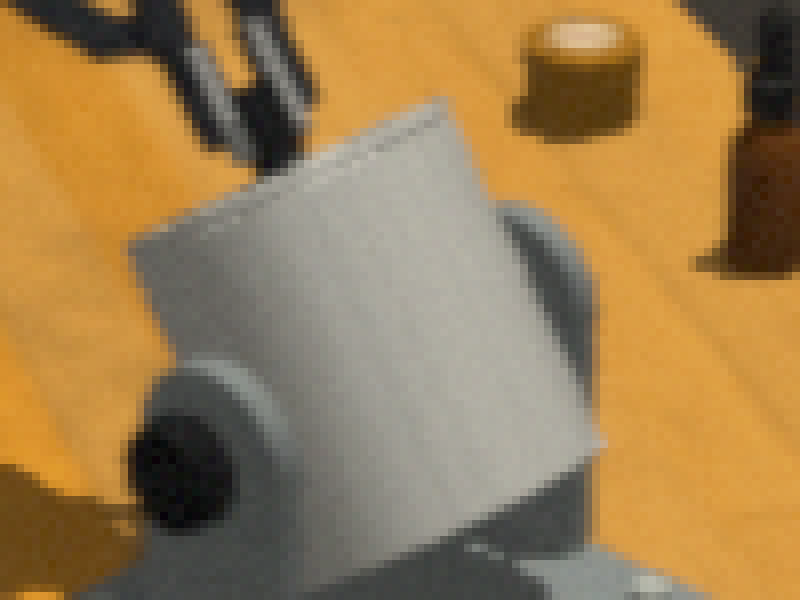

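The scene crop shows the flange line at (300,165) lying on the rim with no visible gap. The wrist depth agrees, at about 0.2 mm proud. I make one small firm press to confirm it has bottomed.

Emit:
apply_moves(deltas=[[[0,0,0.01,0,0,0],[0,0,0.02,0,0,0],[0,0,0.02,0,0,0],[0,0,0.02,0,0,0]]])

```text
t: 10.8
tool_pos: [0.4657, -0.1425, 0.1545]
ee_rot: [[0.361, 0.921, 0.149], [0.806, -0.227, -0.547], [-0.47, 0.318, -0.824]]
ft_force: [-10.5, 20.3, 24.8]
grip_width: 0.0107
finger_force: 63.8
```

Run:
```python
from h import *
plan(0,.011);proud()
```

```text
t 10.8 shift [-0.004 -0.001  0.016] turn [ 0.036 -0.018  0.   ] F [-10.5  20.3  24.8] F.N 33.05103797990585 q [ 0.02  0.36  2.15 -0.97  0.73  1.13]
seat now: height 0.6211352115433236 lateral tool x,y [0.19463519 0.07415803] w 0.010741553950562737
flange in tool [0.0034 0.0037 0.0062] proud above rim plane mm 0.24073057821000532 F.N 33.05103797990585
```

Pressing 15 N harder moved it only 0.05 mm, so it has bottomed. I relax the push, release, back away and remeasure from the earlier viewpoint.

Emit:
apply_moves(deltas=[[[0,0,-0.02,0,0,0],[0,0,-0.035,0,0,0],[0,0,-0.035,0,0,0],[0,0,-0.035,0,0,0]]])

```text
t: 11.23
tool_pos: [0.4656, -0.1424, 0.1546]
ee_rot: [[0.36, 0.921, 0.148], [0.806, -0.227, -0.547], [-0.47, 0.316, -0.824]]
ft_force: [-1.6, 6.2, 6.8]
grip_width: 0.0106
finger_force: 60.5
```

Emit:
apply_moves(deltas=[[[0,0,0,0,0,0],[0,0,0,0,0,0],[0,0,0,0,0,0],[0,0,0,0,0,0],[0,0,0,0,0,0],[0,0,0,0,0,0],[0,0,0,0,0,0],[0,0,0,0,0,0]]], fingers=0.5)

```text
t: 11.9
tool_pos: [0.4655, -0.1425, 0.1545]
ee_rot: [[0.36, 0.921, 0.148], [0.806, -0.227, -0.547], [-0.47, 0.316, -0.824]]
ft_force: [0.3, -0.2, -0.4]
grip_width: 0.0426
finger_force: 0.0
```

Run:
```python
from h import *
proud();s=state();R=np.array(s["ee_rot"]);t=np.array(s["tool_pos"])
T=np.array([.4485,-.1275,.3311]);Rt=np.array([[0.32,0.948,0],[0.948,-0.32,0],[0,0,-1]])
print(s["grip_width"],s["ft_force"],R.T@(T-t)/.04,np.degrees(Ro.from_matrix(R.T@Rt).as_rotvec())/5)
```

```text
flange in tool [0.0026 0.0021 0.0062] proud above rim plane mm 0.28391110582696566 F.N -0.442380488405421
0.042520409770453425 [-0.54658195  0.00781776  0.39742847] [-1.92793306  0.91859102 -3.90599815] [ 3.8451014   5.73367427 -0.02121554]
```

Emit:
apply_moves(deltas=[[[0,0,-0.4,0,0,0],[0,0,-1,0,0,0],[0,0,-1.7,0,0,0],[-0.1,0,-2.2,0.4,0.5,0],[-0.5,0.2,-2.6,1,1.4,0],[-0.8,0.4,-3,1.5,2.2,0],[-1.1,0.5,-3.3,2.2,3.2,0],[-1.5,0.7,-3.6,2.8,4.2,0],[-1.8,0.9,-3.8,3.4,5.1,0],[-1.93,0.92,-3.91,3.84,5.73,0],[-1.93,0.92,-3.91,3.84,5.73,0],[-1.93,0.92,-3.91,3.84,5.73,0],[-1.93,0.92,-3.91,3.84,5.73,0],[-1.93,0.92,-3.91,3.84,5.73,0],[-1.93,0.92,-3.91,3.84,5.73,0]]])

```text
t: 13.25
tool_pos: [0.448, -0.1265, 0.3304]
ee_rot: [[0.32, 0.947, -0.001], [0.947, -0.32, -0.001], [-0.001, -0.0, -1.0]]
ft_force: [0.2, -0.4, 0.2]
grip_width: 0.0427
finger_force: 0.0
```

Run:
```python
from h import *
f,P,s=wrist();print(s["t"],s["tool_pos"])
d=P-M;h=d@N;r=np.linalg.norm(d-h[...,None]*N,axis=-1)
m=(r<.051)&(r>.03)&(h>0)&(h<.015)
q=P[m];c=q.mean(0);n=np.linalg.svd(q-c,full_matrices=False)[2][2];n*=np.sign(n[2])
print(m.sum(),"proud",np.median(h[m])*1e3-5,"angle deg",np.degrees(np.arccos(n@N)),"tilt",np.arccos(n[2]))
# centre of the flange disc and the rim/outer wall beyond
m2=((r<.06)&(h>.002)&(h<.009)).astype(np.uint8);k=max(cv2.findContours(m2,0,1)[0],key=cv2.contourArea)[:,0]
e1=np.cross(N,[1,0,0]);e1/=np.linalg.norm(e1);e2=np.cross(N,e1)
w=d[k[:,1],k[:,0]];x=np.c_[w@e1,w@e2]
S=np.linalg.lstsq(np.c_[2*x,np.ones(len(x))],(x**2).sum(1),rcond=None)[0];print("flange centre off mm",S[:2]*1e3,"r",np.sqrt(S[2]+S[:2]@S[:2]))
cv2.imwrite("pics/w5.png",cv2.resize(f["pixels"][150:320,260:460],(800,600),interpolation=3))
b=(abs(P[...,2]-.012)<.004)&(abs(P[...,0]-.48)<.13)&(abs(P[...,1]+.18)<.13)
b=cv2.morphologyEx(b.astype(np.uint8),cv2.MORPH_OPEN,np.ones((3,3)))>0
print(cv2.minAreaRect(P[b][:,:2].astype(np.float32)))
```

```text
13.25 [ 0.44795367 -0.12645731  0.33042702]
5159 proud 0.25682368735084005 angle deg 0.06540503800974272 tilt 0.6015643460388862
flange centre off mm [-0.38513138 -0.35130425] r 0.05227098919546789
((0.47597575187683105, -0.18121695518493652), (0.14988985657691956, 0.14950419962406158), 14.98370361328125)
```

View pics/w5.png

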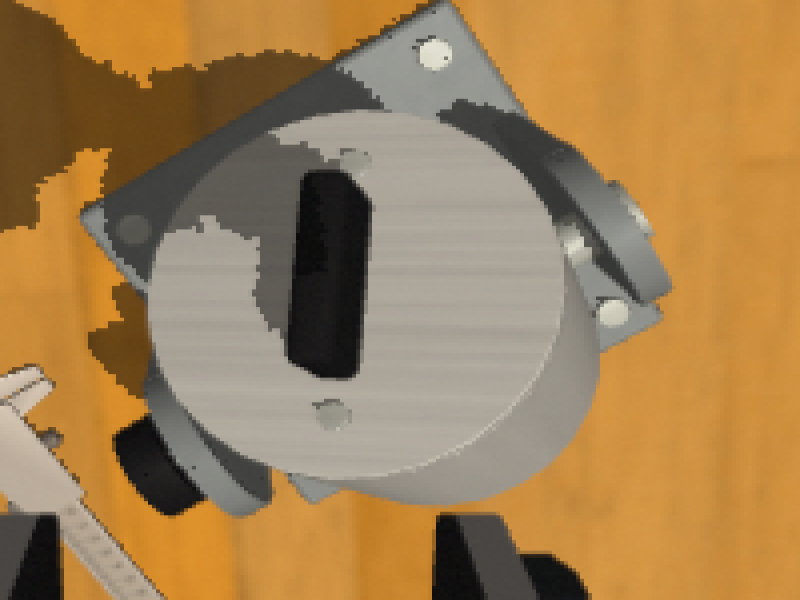

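The picture shows the lid seated flush on the barrel, with its centre near (355,290). It measures 0.26 mm from the rim plane, 0.07° off parallel and 0.5 mm off centre. The tilt measured on the lid is 0.6016, against 0.6026 for the rim before. The lid is home, so I hand in.

```bash
python3 -c "
from rig import *
print(sign_off())"
```

```text
the job is handed in; nothing more can be done
None
```

The lid is seated in the tilted barrel and released: 0.26 mm from the rim plane, 0.07° off parallel and 0.5 mm off centre, pressed to about 33 N. The barrel's tilt is unchanged, the tin, bottle and bur block were not touched, and the job is handed in at about 13 s.

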